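Put the mixed-up upper halves back on their own plaster moulds

TASK

Three two-part plaster moulds (round, square, oblong) were closed with their upper halves mixed up, so none of them sits down on its keys. Give every lower half its own upper half back, lined up and fully seated on the keys; the bare round plywood board is there to lay one half on while you swap. Plaster chips easily: keep the halves level, set them down gently, and do not disturb the brick pile, the bowl or the file.

Things in the scene. Friction and masses are not known exactly. Their poses are not given: they have to be found in the camera images.
- upper_round: Upper half of the round mould: plaster disc, diameter 80, 22 thick, with one central socket (41 wide, 10 deep) below, 2.5 mm play; any turn fits. Centred on top a wooden batten to lift it by: 60 (x) x 22 (y) x 26 high. 0.23 to 0.46 kg. Origin: centre of underside. Seated, it lies 30 above its own lower half's origin; on a wrong one it stands at 38, on top of the keys.
- upper_square: Upper half of the square mould: plaster block 76 x 76, 22 thick, with four recesses (10 deep, at x and y = +-24) below, 2 mm play; any quarter turn fits. Centred on top a wooden batten to lift it by: 60 (x) x 22 (y) x 26 high. 0.23 to 0.46 kg. Origin: centre of underside. Seated, it lies 30 above its own lower half's origin; on a wrong one it stands at 38, on top of the keys.
- upper_oblong: Upper half of the oblong mould: plaster block 100 (x) by 50 (y), 22 thick, with four recesses (10 deep, at x = +-32, y = +-12) below, 2 mm play; fits either way round. Centred on top a wooden batten to lift it by: 60 (x) x 22 (y) x 26 high. 0.23 to 0.46 kg. Origin: centre of underside. Seated, it lies 30 above its own lower half's origin; on a wrong one it stands at 38, on top of the keys.
- lower_round: Lower half of the round mould: disc of diameter 80. Plaster, 30 thick, stands fast on the bench. Origin: centre of its underside, z up. One central tapered key on its upper face, 8 high, diameter 36 at the foot and 28 at the tip.
- lower_square: Lower half of the square mould: block 76 x 76. Plaster, 30 thick, stands fast on the bench. Origin: centre of its underside, z up. Four dome keys on its upper face at x and y = +-24, each 8 high and 14 wide; a shallow square cavity in the middle.
- lower_oblong: Lower half of the oblong mould: block 100 (x) by 50 (y). Plaster, 30 thick, stands fast on the bench. Origin: centre of its underside, z up. Four dome keys on its upper face at x = +-32, y = +-12, each 8 high and 14 wide; a shallow oblong cavity in the middle.
- bat: Bare round plywood board (a bat), diameter 112, 12 thick, fixed flat on the bench: empty at the start, a clean spot to lay an upper half down on for a while. Origin: centre of its underside.
- brick_pile: Bystander: a small loose pile of flat square plaster bricks, 27 x 27 x 42, standing between the moulds. Origin: centre of its underside.
- mix_bowl: Bystander: loose plaster mixing bowl, diameter 120, 53 high, left of the moulds. Origin: centre of its underside.
- needle_file: Bystander: loose needle file, 166 long, 16 thick, in front of the moulds. Origin: near its middle, at its underside.

How it is judged:
By the outcome, as a careful person would: the job done as asked, in the order asked, and still so for the second after the job is handed in, with the robot touching nothing.
It also fails if it takes over 96 s, if anything falls off the work surface, if the arm or the gripper's body presses on something with over 40 N, if the wrist force passes 120 N, or if a joint passes its speed limit or range.

ROBOT

A 7-joint arm with a two-finger parallel gripper is mounted at the origin on a cart in front of the work surface, level with it; the furniture and walls round the work are solid. World frame = base frame: x ahead of the robot, y to its left, z up, the work surface at z = 0. Lengths are in m, angles in rad, forces in N, time in s.
With the tool pointing down it reaches from about 0.425 to 0.925 m from the base axis. Payload 6.8 kg.
Tool frame: the origin (TCP) lies at the very end of the fingers, on their centre line; the grasp point (between the pads) lies 19 mm behind it; z points along the fingers, y is the line along which they close (so a half turn about z gives the same grasp; the last joint's range is limited). The gripper opens to 85 mm and grips with 20 to 120 N. Pads are 22 mm wide; open, the fingers measure 114 mm over their backs; the gripper's body (76 mm by 85 mm) begins 54 mm behind the grasp point. The pads swing forward as they close: fully open they stand 13 mm farther back than shut.
Start: joints at [-1.289, 0.477, 0.022, 1.555, -0.011, 1.109, -0.083], TCP at [0.257, 0.624, 0.231] pointing down, gripper open.
Joint ranges: [-2.96, 2.96], [-0.34, 2.1], [-1.41, 1.46], [0.24, 2.44], [-1.37, 4.51], [0.17, 1.92], [-2.96, 2.96]. Speed limits (rad/s): [2.39, 2.39, 3.14, 3.14, 3.14, 3.14, 3.14].

INTERFACE

Orientations are given as a rotation vector (axis times angle).
In Python, from bench import get_obs, grab_frame, hand_in gives the robot as it stands.
- The arm moves only by the tool drive_tool, never from a script. Its argument "rows" is a list of rows, each an object with "offset": the shift along the tool's x, y, z as a fraction of full scale, a list of three; "rotation": the turn, a rotation vector about the tool's x, y, z as a fraction of full scale, a list of three; "claw": the opening, from 0 (shut) to 1 (fully open). In form: [{"offset": [tx, ty, tz], "rotation": [wx, wy, wz], "claw": claw}, ...]. A call has 1 to 20 rows; each row is the pose to reach, as a shift and turn from the pose commanded when the call began, along the tool's axes at that moment; what a row does not reach only later rows make up. Full scale, the value 1, is 0.15 m for a shift and 2 rad for a turn. A row lasts 1/12 s, in which the tool goes at most 41.7 mm and 7.16 degrees, less where a joint would pass 70% of its speed; a pose out of reach is approached as far as the arm can. A call with a number of a shift or a turn outside -1 to 1 is refused whole. A call with a gripper value outside its range is refused whole. The fingers move at their own pace and stop on an object; "force" is the grip in N (left out, the last holds). Time passes only in rows, so rows that repeat a pose let the fingers close. It gives the time, the measured TCP pose, the force, the opening and the grip force at its end, in the units of the state.
- get_obs(): the state, without advancing time (a new reading comes with each control period).
- grab_frame(name): name is "scene" or "top" or "wrist"; returns a dict with "frame" (420x560x3 uint8, red, green, blue), "z_map" (420x560 float32, m along the optical axis (not along the pixel's ray), 0 where there is no reading), "vfov" (degrees; the focal length in pixels is half the picture's height over the tangent of half this angle, whatever the lens; pixels are square), "cx", "cy" (the principal point, pixels), "R" (3x3) and "t" (3): a world point X has camera coordinates R X + t. Camera axes: x right, y down, z forward; pixel columns grow to the right and rows downward; lengths in m; the calibration is good to about 2 mm. A picture is of the moment at which its call begins.
- hand_in(): hands the job in; it is judged then, once.
The state is a dict: "clock": time; "joints": joint angles; "qvel": joint speeds; "tau": joint torques, N m; "tcp_pos": TCP position; "orientation": TCP orientation; "contact_force": force on the tool from outside, world axes, zero at the start; "moment": the same for the moment, N m; "grip_width": finger opening in m; "gripper_force": force on a finger pad.
Only numpy, scipy, OpenCV 4.12 (cv2) and the standard library are available. Lean on these libraries where they do the work, as an engineer would, in place of code of your own. Each camera call takes 0.05 s, during which the arm holds its last target. There are 200 camera calls.

## Working session

There is one attempt and no reset: what is moved stays moved. The work goes in short steps, Python scripts to look and compute and a tool call to move; the robot and the scene stay as the last step left them, time stands still between calls to the robot, and variables do not carry over. Pictures are saved under pics/ and viewed, at most 14 in all, crops included, and the job is handed in when it is done.

Besides the shell and the picture viewer there is one more tool, called after ">>>" as name(argument=value, ...) on one line, values as JSON. drive_tool: Moves the arm, as the interface text tells. Its arguments: {"type":"object","properties":{"rows":{"type":"array","items":{"type":"object","properties":{"offset":{"type":"array","items":{"type":"number"}},"rotation":{"type":"array","items":{"type":"number"}},"claw":{"type":"number"}}}},"force":{"type":"number"}},"required":["rows"]}

```bash
ls; mkdir -p pics; python3 - <<'E'
from bench import get_obs, grab_frame
import cv2,numpy as np
o=get_obs();print({k:np.round(v,3).tolist() for k,v in o.items()})
for n in("top","scene"):
    f=grab_frame(n);cv2.imwrite(f"pics/{n}0.png",f["frame"][:,:,::-1]);np.savez(f"{n}0.npz",**f)
    print(n,f["vfov"],f["cx"],f["cy"],np.round(f["R"],3).tolist(),f["t"], (f["z_map"]>0).mean())
E
```

```text
pics
{'clock': 0.0, 'joints': [-1.289, 0.478, 0.022, 1.556, -0.012, 1.109, -0.083], 'qvel': [-0.0, 0.0, 0.001, -0.001, -0.001, -0.0, -0.001], 'tau': [-0.001, -59.646, 1.608, -28.12, 0.012, 0.009, 0.0], 'tcp_pos': [0.256, 0.624, 0.23], 'orientation': [-0.608, -3.082, 0.003], 'contact_force': [-0.718, -0.225, 0.138], 'moment': [0.005, -0.041, 0.011], 'gripper_force': 0.0, 'grip_width': 0.085}
top 42.63294672957645 284.43084034219436 208.40648740062377 [[-0.0, -1.0, -0.003], [-0.996, 0.001, -0.087], [0.087, 0.003, -0.996]] [0.32901982 0.4468307  1.04519511] 0.9959311224489796
scene 45.66843215258588 274.60244474239556 209.52144039561708 [[-0.764, -0.645, -0.011], [-0.287, 0.354, -0.89], [0.578, -0.677, -0.455]] [0.56518495 0.04810023 0.85013227] 0.9957950680272109
```

View pics/top0.png

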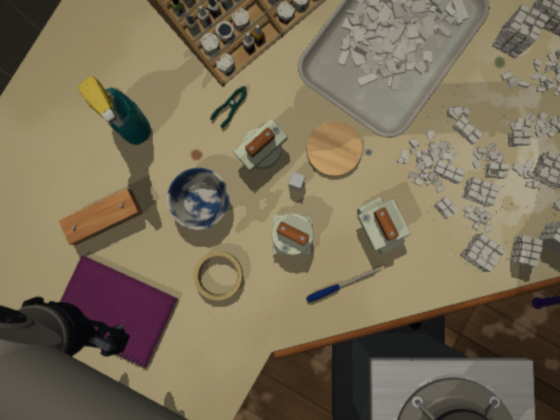

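View pics/scene0.png

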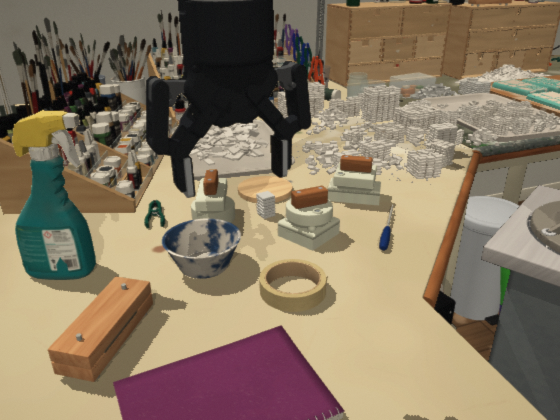

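```bash
cat > h.py <<'E'
import numpy as np,cv2
from bench import get_obs,grab_frame
from scipy.spatial.transform import Rotation as Ro
def foc(f): return f["frame"].shape[0]/2/np.tan(np.radians(float(f["vfov"]))/2)
def cloud(f):
    F=foc(f);h,w=f["z_map"].shape;v,u=np.mgrid[:h,:w];z=f["z_map"]
    P=np.stack([(u-f["cx"])/F*z,(v-f["cy"])/F*z,z],-1)
    return (P-f["t"])@f["R"]
def ray(f,uv,zp):
    F=foc(f);uv=np.atleast_2d(np.asarray(uv,float))
    d=np.c_[(uv[:,0]-f["cx"])/F,(uv[:,1]-f["cy"])/F,np.ones(len(uv))]@f["R"]
    c=-f["R"].T@f["t"];return c+d*((zp-c[2])/d[:,2])[:,None]
def pix(f,X):
    c=np.atleast_2d(X)@f["R"].T+f["t"];return np.c_[f["cx"]+foc(f)*c[:,0]/c[:,2],f["cy"]+foc(f)*c[:,1]/c[:,2]]
E
python3 - <<'E'
from h import *
f=dict(np.load("top0.npz"));P=cloud(f);Z=P[...,2]
im=f["frame"][:,:,::-1]
c=im[100:310,180:430];cv2.imwrite("pics/top0c.png",cv2.resize(c,None,fx=3,fy=2.8,interpolation=cv2.INTER_CUBIC)[:588])
for n,(u,v) in dict(A=(262,148),B=(292,234),C=(384,222)).items():
    sl=np.s_[v-45:v+45,u-45:u+45]
    for lo,hi in((.074,.095),(.05,.068),(.02,.04)):
        m=((Z[sl]>lo)&(Z[sl]<hi)).astype(np.uint8)
        cs,_=cv2.findContours(m,0,2)
        if not cs: continue
        cc=max(cs,key=cv2.contourArea); k=np.zeros_like(m);cv2.drawContours(k,[cc],-1,1,-1);q=P[sl][(k>0)&(m>0)]
        r=cv2.minAreaRect((q[:,:2]*1000).astype(np.float32));print(n,lo,len(q),np.round(r[0],1),np.round(r[1],1),round(r[2],1),np.round(np.median(q[:,2])*1000,1))
for n,uv in dict(bat=(335,150),brick=(297,181),bowl=(198,198)).items(): print(n,P[uv[1],uv[0]], ray(f,uv,.012))
E
```

```text
A 0.074 393 [568.4 375.8] [22.9 59.8] 41.2 85.9
A 0.05 935 [568.6 375.5] [ 50.7 100.4] 41.9 60.2
A 0.02 214 [544.4 355.4] [16.8 61.4] 42.0 30.1
B 0.074 383 [395.5 314.3] [59.  21.9] 63.7 85.2
B 0.05 980 [396.  313.3] [78.1 78.1] 89.8 59.2
B 0.02 60 [364.3 345.8] [30.4 15.1] 45.1 30.1
C 0.074 410 [413.6 139.6] [59.7 22.9] 24.5 86.0
C 0.05 1186 [413.6 139.3] [76.2 76.9] 25.9 60.2
C 0.02 150 [452.9 159.6] [11.5 50.5] 26.5 30.2
bat [0.56627334 0.22673263 0.00873367] [[0.56562758 0.22703269 0.012     ]]
brick [0.49875247 0.30424489 0.04091616] [[0.50276934 0.30366081 0.012     ]]
bowl [0.46939822 0.50275773 0.00506171] [[0.46865575 0.50161336 0.012     ]]
```

View pics/top0c.png

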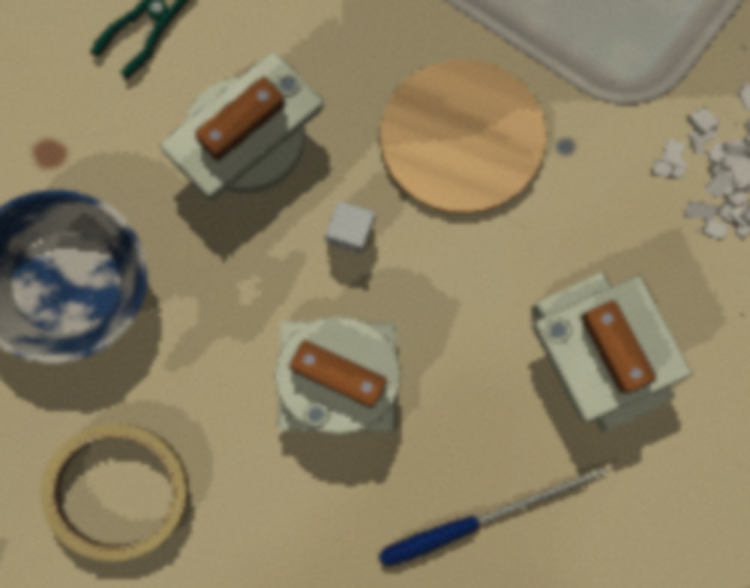

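```bash
cat >> h.py <<'E'
def go(x,y,z,yawdeg,pos=None,rv=None,flip=None):
    o=get_obs();p=np.array(o["tcp_pos"] if pos is None else pos);R=Ro.from_rotvec(o["orientation"] if rv is None else rv)
    best=None
    for k in(0,180):
        a=np.radians(yawdeg+k);T=Ro.from_matrix(np.array([[np.cos(a),np.sin(a),0],[np.sin(a),-np.cos(a),0],[0,0,-1]]))
        d=(R.inv()*T).as_rotvec()
        if best is None or np.linalg.norm(d)<np.linalg.norm(best[0]): best=(d,k)
    off=R.inv().apply(np.array([x,y,z])-p)
    X=R.apply([1,0,0]);print("yaw now %.1f"%np.degrees(np.arctan2(X[1],X[0])),"tcp",np.round(p,4),"off",np.round(off/.15,3),"rot",np.round(best[0]/2,3),"deg",np.round(np.degrees(best[0]),1),"q7 %.2f"%o["joints"][6],"t",round(o["clock"],2))
E
python3 -c "
from h import *
go(.5685,.3757,.2,-48.3)"
```

```text
yaw now 157.7 tcp [0.2563 0.6239 0.2305] off [-2.554 -0.739  0.205] rot [-0.001  0.     0.227] deg [-0.1  0.  26. ] q7 -0.08 t 0.1
```

>>> drive_tool(rows=[{"offset":[-0.15,-0.05,0],"rotation":[0,0,0],"claw":0.6},{"offset":[-0.35,-0.1,0],"rotation":[0,0,0],"claw":0.6},{"offset":[-0.57,-0.17,0],"rotation":[0,0,0],"claw":0.6},{"offset":[-0.78,-0.23,0],"rotation":[0,0,0],"claw":0.6},{"offset":[-1,-0.29,0],"rotation":[0,0,0],"claw":0.6}], force=50)

```text
clock: 0.52
tcp_pos: [0.3793, 0.5259, 0.2308]
orientation: [-0.607, -3.082, 0.001]
contact_force: [1.7, 0.5, 0.7]
grip_width: 0.0514
gripper_force: 0.0
```

>>> drive_tool(rows=[{"offset":[-0.2,-0.06,0],"rotation":[0,0,0],"claw":0.6},{"offset":[-0.4,-0.12,0],"rotation":[0,0,0],"claw":0.6},{"offset":[-0.6,-0.17,0],"rotation":[0,0,0],"claw":0.6},{"offset":[-0.8,-0.23,0],"rotation":[0,0,0],"claw":0.6},{"offset":[-1,-0.29,0],"rotation":[0,0,0],"claw":0.6}])

```text
clock: 0.93
tcp_pos: [0.5017, 0.4286, 0.2309]
orientation: [-0.608, -3.082, 0.001]
contact_force: [1.1, -0.1, 0.9]
grip_width: 0.0514
gripper_force: 0.0
```

>>> drive_tool(rows=[{"offset":[-0.18,-0.05,0.05],"rotation":[0,0,0.05],"claw":0.6},{"offset":[-0.36,-0.1,0.1],"rotation":[0,0,0.1],"claw":0.6},{"offset":[-0.5,-0.14,0.15],"rotation":[0,0,0.15],"claw":0.6},{"offset":[-0.554,-0.16,0.2],"rotation":[0,0,0.2],"claw":0.6},{"offset":[-0.554,-0.16,0.205],"rotation":[0,0,0.227],"claw":0.6},{"offset":[-0.554,-0.16,0.205],"rotation":[0,0,0.227],"claw":0.6},{"offset":[-0.554,-0.16,0.205],"rotation":[0,0,0.227],"claw":0.6}])

```text
clock: 1.52
tcp_pos: [0.5682, 0.3763, 0.2001]
orientation: [-1.283, -2.867, 0.001]
contact_force: [-1.2, 0.8, 0.7]
grip_width: 0.0515
gripper_force: 0.0
```

```bash
python3 - <<'E'
from h import *
go(.5685,.3757,.062,-48.3)
f=grab_frame("wrist");cv2.imwrite("pics/w1.png",f["frame"][:,:,::-1]);np.savez("w1.npz",**f)
P=cloud(f);Z=P[...,2];print(f["vfov"],np.round(f["R"],3).tolist(),f["t"])
def rect(P,Z,lo,hi):
    m=((Z>lo)&(Z<hi)).astype(np.uint8);cs,_=cv2.findContours(m,0,2);cc=max(cs,key=cv2.contourArea);k=np.zeros_like(m);cv2.drawContours(k,[cc],-1,1,-1)
    q=P[(k>0)&(m>0)];r=cv2.minAreaRect((q[:,:2]*1000).astype(np.float32));print(lo,len(q),np.round(r,1) if 0 else r,np.median(q[:,2]))
for a in((.08,.09),(.055,.065),(.025,.035)): rect(P,Z,*a)
print(get_obs()["grip_width"])
E
```

```text
yaw now 131.8 tcp [0.5682 0.3763 0.2001] off [-0.005 -0.001  0.92 ] rot [-0.    -0.     0.001] deg [-0.1 -0.   0.1] q7 0.15 t 1.52
65.63870441271693 [[0.746, 0.666, -0.0], [0.638, -0.714, 0.288], [0.192, -0.215, -0.958]] [-0.67372575 -0.12179406  0.32029525]
0.08 2333 ((396.2540283203125, 314.46441650390625), (60.46082305908203, 22.34385871887207), 62.86149215698242) 0.08358821196176176
0.055 3971 ((568.65087890625, 376.18115234375), (50.059730529785156, 98.6283187866211), 41.773258209228516) 0.05872610887494341
0.025 1132 ((396.376708984375, 314.2886657714844), (76.71417999267578, 76.302001953125), 88.78616333007812) 0.028206662175865746
0.051404726922124146
```

View pics/w1.png

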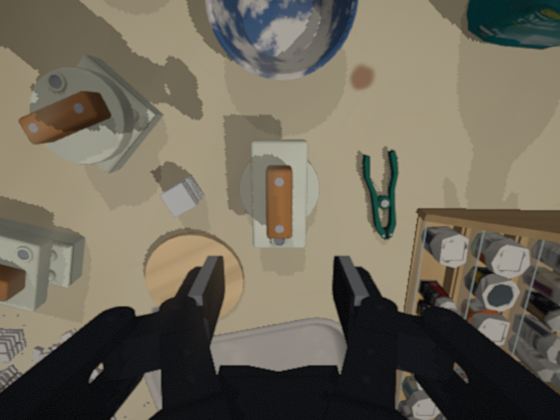

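>>> drive_tool(rows=[{"offset":[0,0,0.15],"rotation":[0,0,0],"claw":0.6},{"offset":[0,0,0.35],"rotation":[0,0,0],"claw":0.6},{"offset":[0,0,0.55],"rotation":[0,0,0],"claw":0.6},{"offset":[0,0,0.7],"rotation":[0,0,0],"claw":0.6},{"offset":[0,0,0.82],"rotation":[0,0,0],"claw":0.6},{"offset":[0,0,0.89],"rotation":[0,0,0],"claw":0.6},{"offset":[0,0,0.91],"rotation":[0,0,0],"claw":0.6},{"offset":[0,0,0.91],"rotation":[0,0,0],"claw":0.4},{"offset":[0,0,0.91],"rotation":[0,0,0],"claw":0.2},{"offset":[0,0,0.91],"rotation":[0,0,0],"claw":0.1},{"offset":[0,0,0.91],"rotation":[0,0,0],"claw":0},{"offset":[0,0,0.91],"rotation":[0,0,0],"claw":0},{"offset":[0,0,0.91],"rotation":[0,0,0],"claw":0},{"offset":[0,0,0.91],"rotation":[0,0,0],"claw":0}], force=60)

```text
clock: 2.73
tcp_pos: [0.5695, 0.3768, 0.0657]
orientation: [1.286, 2.865, 0.004]
contact_force: [-0.2, -0.4, 7.0]
grip_width: 0.0206
gripper_force: 60.0
```

>>> drive_tool(rows=[{"offset":[0,0,-0.02],"rotation":[0,0,0],"claw":0},{"offset":[0,0,-0.06],"rotation":[0,0,0],"claw":0},{"offset":[0,0,-0.13],"rotation":[0,0,0],"claw":0},{"offset":[0,0,-0.22],"rotation":[0,0,0],"claw":0},{"offset":[0,0,-0.31],"rotation":[0,0,0],"claw":0},{"offset":[0,0,-0.4],"rotation":[0,0,0],"claw":0},{"offset":[0,0,-0.47],"rotation":[0,0,0],"claw":0},{"offset":[0,0,-0.5],"rotation":[0,0,0],"claw":0},{"offset":[0,0,-0.5],"rotation":[0,0,0],"claw":0}])

```text
clock: 3.48
tcp_pos: [0.5695, 0.3767, 0.1411]
orientation: [1.286, 2.865, 0.004]
contact_force: [-0.2, 0.3, -4.0]
grip_width: 0.0209
gripper_force: 59.1
```

```bash
python3 - <<'E'
from h import *
f=dict(np.load("top0.npz"));P=cloud(f);im=f["frame"]
s=P[100:200,290:380];m=((s[...,2]>.006)&(s[...,2]<.02)).astype(np.uint8)
cs,_=cv2.findContours(m,0,2);c=max(cs,key=cv2.contourArea);k=cv2.minEnclosingCircle(c);q=ray(f,cv2.fitEllipse(c)[0]+np.array([290,100]),.012);print("bat",q,k)
f=dict(np.load("w1.npz"));P=cloud(f);hsv=cv2.cvtColor(f["frame"],cv2.COLOR_RGB2HSV)
go(q[0,0],q[0,1],.137,-48.3)
E
```

```text
bat [[0.56916738 0.22937115 0.012     ]] ((43.81761169433594, 48.32599639892578), 27.699350357055664)
yaw now 131.6 tcp [0.5695 0.3767 0.1411] off [-0.732 -0.655  0.026] rot [ 0.002  0.    -0.   ] deg [ 0.2  0.  -0.1] q7 0.16 t 3.48
```

>>> drive_tool(rows=[{"offset":[-0.03,-0.03,0],"rotation":[0,0,0],"claw":0},{"offset":[-0.1,-0.09,0],"rotation":[0,0,0],"claw":0},{"offset":[-0.19,-0.17,0],"rotation":[0,0,0],"claw":0},{"offset":[-0.29,-0.26,0],"rotation":[0,0,0],"claw":0},{"offset":[-0.39,-0.35,0],"rotation":[0,0,0],"claw":0},{"offset":[-0.49,-0.44,0],"rotation":[0,0,0],"claw":0},{"offset":[-0.59,-0.53,0],"rotation":[0,0,0],"claw":0},{"offset":[-0.67,-0.6,0],"rotation":[0,0,0],"claw":0},{"offset":[-0.72,-0.64,0],"rotation":[0,0,0],"claw":0},{"offset":[-0.73,-0.655,0],"rotation":[0,0,0],"claw":0},{"offset":[-0.73,-0.655,0],"rotation":[0,0,0],"claw":0},{"offset":[-0.73,-0.655,0.05],"rotation":[0,0,0],"claw":0},{"offset":[-0.73,-0.655,0.15],"rotation":[0,0,0],"claw":0},{"offset":[-0.73,-0.655,0.27],"rotation":[0,0,0],"claw":0},{"offset":[-0.73,-0.655,0.39],"rotation":[0,0,0],"claw":0},{"offset":[-0.73,-0.655,0.49],"rotation":[0,0,0],"claw":0},{"offset":[-0.73,-0.655,0.56],"rotation":[0,0,0],"claw":0},{"offset":[-0.73,-0.655,0.6],"rotation":[0,0,0],"claw":0},{"offset":[-0.73,-0.655,0.62],"rotation":[0,0,0],"claw":0},{"offset":[-0.73,-0.655,0.62],"rotation":[0,0,0],"claw":0}])

```text
clock: 5.15
tcp_pos: [0.5679, 0.2295, 0.0456]
orientation: [-1.285, -2.866, 0.0]
contact_force: [-0.2, -0.1, -3.8]
grip_width: 0.0206
gripper_force: 59.1
```

```bash
python3 - <<'E'
from h import *
f=grab_frame("wrist");cv2.imwrite("pics/w2.png",f["frame"][:,:,::-1]);np.savez("w2.npz",**f)
t=grab_frame("top");np.savez("top1.npz",**t);cv2.imwrite("pics/t1.png",t["frame"][:,:,::-1])
cv2.imwrite("pics/s2.png",np.vstack([f["frame"][:,:,::-1],t["frame"][60:320,:,::-1]])[:600])
E
```

```text
(no output)
```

View pics/s2.png

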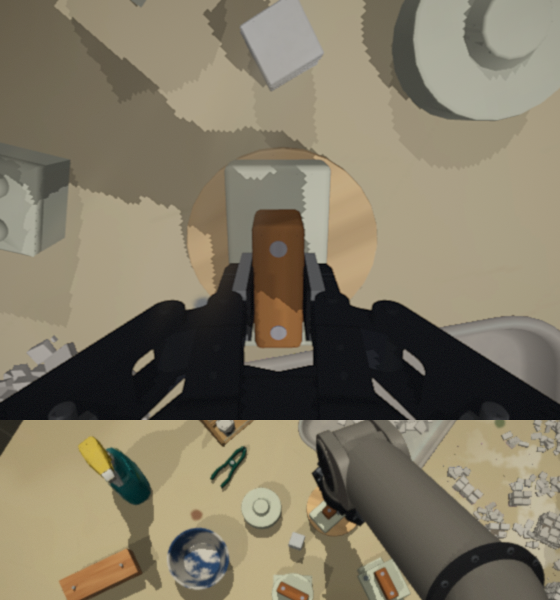

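>>> drive_tool(rows=[{"offset":[0,0,0.01],"rotation":[0,0,0],"claw":0},{"offset":[0,0,0.02],"rotation":[0,0,0],"claw":0},{"offset":[0,0,0.025],"rotation":[0,0,0],"claw":0},{"offset":[0,0,0.03],"rotation":[0,0,0],"claw":0},{"offset":[0,0,0.035],"rotation":[0,0,0],"claw":0},{"offset":[0,0,0.04],"rotation":[0,0,0],"claw":0},{"offset":[0,0,0.04],"rotation":[0,0,0],"claw":0}])

```text
clock: 5.83
tcp_pos: [0.5681, 0.229, 0.04]
orientation: [-1.287, -2.866, -0.0]
contact_force: [-0.7, 1.0, -4.0]
grip_width: 0.0205
gripper_force: 59.1
```

```bash
python3 - <<'E'
from h import *
f=dict(np.load("top1.npz"));P=cloud(f);Z=P[...,2]
sl=np.s_[110:190,220:300]
for lo,hi in((.026,.034),(.0355,.045),(.02,.05)):
    m=((Z[sl]>lo)&(Z[sl]<hi)&(P[sl][...,1]>.33)).astype(np.uint8);cs,_=cv2.findContours(m,0,2);cc=max(cs,key=cv2.contourArea);k=np.zeros_like(m);cv2.drawContours(k,[cc],-1,1,-1);q=P[sl][k>0]
    print(lo,len(q),q.mean(0),cv2.minEnclosingCircle((q[:,:2]*1000).astype(np.float32)))
E
```

```text
0.026 1245 [0.56670132 0.37516251 0.03646788] ((480.5753479003906, 354.302978515625), 129.63360595703125)
0.0355 184 [0.56693466 0.375163   0.04379548] ((468.50775146484375, 352.0466003417969), 117.36833190917969)
0.02 1268 [0.56625045 0.37511759 0.03624309] ((480.5753479003906, 354.302978515625), 129.63360595703125)
```

>>> drive_tool(rows=[{"offset":[0,0,0.005],"rotation":[0,0,0],"claw":0},{"offset":[0,0,0.01],"rotation":[0,0,0],"claw":0},{"offset":[0,0,0.014],"rotation":[0,0,0],"claw":0},{"offset":[0,0,0.014],"rotation":[0,0,0],"claw":0}])

```text
clock: 6.17
tcp_pos: [0.5681, 0.2289, 0.0398]
orientation: [-1.287, -2.866, -0.001]
contact_force: [-6.8, -2.5, 13.3]
grip_width: 0.0209
gripper_force: 61.3
```

>>> drive_tool(rows=[{"offset":[0,0,0],"rotation":[0,0,0],"claw":0.2},{"offset":[0,0,0],"rotation":[0,0,0],"claw":0.4},{"offset":[0,0,0],"rotation":[0,0,0],"claw":0.6},{"offset":[0,0,0],"rotation":[0,0,0],"claw":0.6},{"offset":[0,0,0],"rotation":[0,0,0],"claw":0.6},{"offset":[0,0,-0.08],"rotation":[0,0,0],"claw":0.6},{"offset":[0,0,-0.25],"rotation":[0,0,0],"claw":0.6},{"offset":[0,0,-0.45],"rotation":[0,0,0],"claw":0.6},{"offset":[0,0,-0.65],"rotation":[0,0,0],"claw":0.6},{"offset":[0,0,-0.85],"rotation":[0,0,0],"claw":0.6},{"offset":[0,0,-0.9],"rotation":[0,0,0],"claw":0.6},{"offset":[0,0,-0.9],"rotation":[0,0,0],"claw":0.6}])

```text
clock: 7.17
tcp_pos: [0.57, 0.2297, 0.1767]
orientation: [1.285, 2.862, 0.008]
contact_force: [0.8, -0.4, 0.9]
grip_width: 0.0514
gripper_force: 0.0
```

```bash
cat >> h.py <<'E'
def rect(f,lo,hi,c,r=.07,med=True):
    P=cloud(f);Z=P[...,2];m=((Z>lo)&(Z<hi)&(np.hypot(P[...,0]-c[0],P[...,1]-c[1])<r)).astype(np.uint8)
    m=cv2.morphologyEx(m,cv2.MORPH_OPEN,np.ones((3,3)))
    cs,_=cv2.findContours(m,0,2);cc=max(cs,key=cv2.contourArea);k=np.zeros_like(m);cv2.drawContours(k,[cc],-1,1,-1)
    q=P[(k>0)&(m>0)];q2=(q[:,:2]*1000).astype(np.float32)
    print(lo,len(q),[np.round(a,1) for a in cv2.minAreaRect(q2)],"circ",[np.round(a,1) for a in cv2.minEnclosingCircle(q2)],"z",np.median(q[:,2]).round(4))
E
python3 - <<'E'
from h import *
go(.396,.3143,.14,63.2)
f=grab_frame("wrist");np.savez("w3.npz",**f);cv2.imwrite("pics/w3.png",f["frame"][:,:,::-1])
print("bat obl");rect(f,.052,.07,(.569,.229));rect(f,.028,.038,(.569,.229))
print("lower round");rect(f,.025,.034,(.567,.375));rect(f,.0355,.045,(.567,.375))
print("B");rect(f,.08,.09,(.396,.314));rect(f,.054,.066,(.396,.314));rect(f,.024,.034,(.396,.314))
print("C");rect(f,.08,.09,(.414,.139));rect(f,.054,.066,(.414,.139));rect(f,.024,.034,(.414,.139))
E
```

```text
yaw now 131.6 tcp [0.57   0.2297 0.1767] off [ 1.192 -0.494  0.24 ] rot [ 0.003 -0.001  0.597] deg [ 0.4 -0.1 68.4] q7 0.35 t 7.17
bat obl
0.052 1823 [array([567.6, 228.7]), array([21.8, 59.6]), np.float64(40.6)] circ [array([568.2, 229. ]), np.float64(31.1)] z 0.0586
0.028 3945 [array([567.7, 228.3]), array([50. , 99.3]), np.float64(41.8)] circ [array([567.8, 228.8]), np.float64(54.2)] z 0.0327
lower round
0.025 6673 [array([569.1, 375.6]), array([79.4, 78. ]), np.float64(41.5)] circ [array([569.1, 375.5]), np.float64(39.9)] z 0.0289
0.0355 1021 [array([568.8, 375.8]), array([27.9, 27.2]), np.float64(43.6)] circ [array([568.8, 376. ]), np.float64(14.7)] z 0.0368
BTraceback (most recent call last):
  File "<stdin>", line 6, in <module>
  File "h.py", line 27, in rect
    cs,_=cv2.findContours(m,0,2);cc=max(cs,key=cv2.contourArea);k=np.zeros_like(m);cv2.drawContours(k,[cc],-1,1,-1)
                                    ~~~^^^^^^^^^^^^^^^^^^^^^^^^
ValueError: max() iterable argument is empty
```

View pics/w3.png

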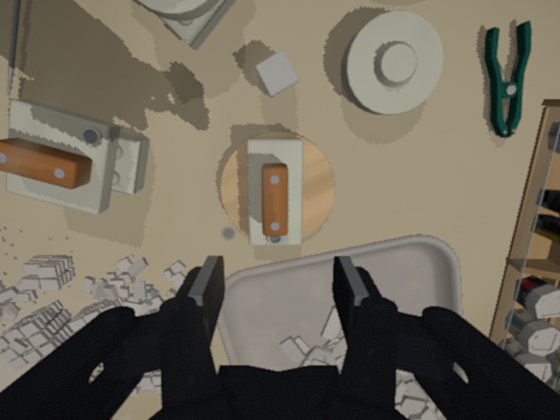

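>>> drive_tool(rows=[{"offset":[0.08,-0.03,0],"rotation":[0,0,0.05],"claw":0.6},{"offset":[0.18,-0.08,0],"rotation":[0,0,0.11],"claw":0.6},{"offset":[0.3,-0.13,0],"rotation":[0,0,0.17],"claw":0.6},{"offset":[0.42,-0.18,0],"rotation":[0,0,0.23],"claw":0.6},{"offset":[0.54,-0.23,0],"rotation":[0,0,0.29],"claw":0.6},{"offset":[0.66,-0.28,0],"rotation":[0,0,0.35],"claw":0.6},{"offset":[0.78,-0.33,0],"rotation":[0,0,0.41],"claw":0.6},{"offset":[0.9,-0.37,0],"rotation":[0,0,0.47],"claw":0.6},{"offset":[0.97,-0.4,0],"rotation":[0,0,0.53],"claw":0.6},{"offset":[1,-0.41,0],"rotation":[0,0,0.58],"claw":0.6},{"offset":[1,-0.41,0],"rotation":[0,0,0.597],"claw":0.6},{"offset":[1,-0.41,0],"rotation":[0,0,0.597],"claw":0.6},{"offset":[1,-0.41,0],"rotation":[0,0,0.597],"claw":0.6}])

```text
clock: 8.3
tcp_pos: [0.4217, 0.2996, 0.1718]
orientation: [2.673, 1.649, -0.003]
contact_force: [-0.5, 0.1, -0.3]
grip_width: 0.0513
gripper_force: 0.0
```

```bash
python3 - <<'E'
from h import *
f=grab_frame("wrist");np.savez("w4.npz",**f)
print("B")
for a in((.08,.09),(.054,.066),(.024,.034)):
  try: rect(f,*a,(.396,.314))
  except Exception as e: print(e)
print("C")
for a in((.08,.09),(.054,.066),(.024,.034)):
  try: rect(f,*a,(.414,.139))
  except Exception as e: print(e)
go(.396,.3143,.067,63.2)
E
```

```text
B
0.08 2245 [array([396.1, 314.2]), array([59.1, 22.2]), np.float64(62.9)] circ [array([396.1, 314.1]), np.float64(30.7)] z 0.0837
0.054 4682 [array([397.1, 315.1]), array([75.7, 78.7]), np.float64(56.9)] circ [array([396. , 313.7]), np.float64(39.9)] z 0.0578
0.024 368 [array([428.3, 344.1]), array([16.4, 31.9]), np.float64(42.3)] circ [array([422.9, 339.1]), np.float64(16.0)] z 0.0284
C
max() iterable argument is empty
0.054 1635 [array([399.2, 158.5]), array([65.4, 29.4]), np.float64(26.0)] circ [array([396. , 165.6]), np.float64(33.0)] z 0.0585
max() iterable argument is empty
yaw now 63.3 tcp [0.422  0.2996 0.1721] off [ 0.011 -0.199  0.7  ] rot [-0.     0.001  0.001] deg [-0.   0.1  0.1] q7 -1.03 t 8.35
```

>>> drive_tool(rows=[{"offset":[0.005,-0.08,0.05],"rotation":[0,0,0],"claw":0.6},{"offset":[0.01,-0.16,0.15],"rotation":[0,0,0],"claw":0.6},{"offset":[0.01,-0.2,0.3],"rotation":[0,0,0],"claw":0.6},{"offset":[0.01,-0.2,0.45],"rotation":[0,0,0],"claw":0.6},{"offset":[0.01,-0.2,0.57],"rotation":[0,0,0],"claw":0.6},{"offset":[0.01,-0.2,0.65],"rotation":[0,0,0],"claw":0.6},{"offset":[0.01,-0.2,0.69],"rotation":[0,0,0],"claw":0.6},{"offset":[0.01,-0.2,0.69],"rotation":[0,0,0],"claw":0.6}])

```text
clock: 9.02
tcp_pos: [0.395, 0.3144, 0.0679]
orientation: [2.674, 1.647, -0.005]
contact_force: [-0.7, -0.2, -0.6]
grip_width: 0.0512
gripper_force: 0.0
```

```bash
python3 -c "
from h import *
go(.396,.3143,.067,63.2)"
```

```text
yaw now 63.3 tcp [0.395  0.3144 0.0679] off [0.003 0.006 0.006] rot [-0.     0.002  0.001] deg [-0.1  0.2  0.1] q7 -1.00 t 9.02
```

Within a millimetre: close and lift.

>>> drive_tool(rows=[{"offset":[0.003,0.006,0],"rotation":[0,0,0],"claw":0.4},{"offset":[0.003,0.006,0],"rotation":[0,0,0],"claw":0.2},{"offset":[0.003,0.006,0],"rotation":[0,0,0],"claw":0.1},{"offset":[0.003,0.006,0],"rotation":[0,0,0],"claw":0},{"offset":[0.003,0.006,0],"rotation":[0,0,0],"claw":0},{"offset":[0.003,0.006,0],"rotation":[0,0,0],"claw":0},{"offset":[0.003,0.006,0],"rotation":[0,0,0],"claw":0}])

```text
clock: 9.6
tcp_pos: [0.3977, 0.3156, 0.0703]
orientation: [-2.675, -1.647, -0.002]
contact_force: [-1.1, -0.3, 7.2]
grip_width: 0.0201
gripper_force: 62.4
```

>>> drive_tool(rows=[{"offset":[0,0,-0.02],"rotation":[0,0,0],"claw":0},{"offset":[0,0,-0.06],"rotation":[0,0,0],"claw":0},{"offset":[0,0,-0.13],"rotation":[0,0,0],"claw":0},{"offset":[0,0,-0.22],"rotation":[0,0,0],"claw":0},{"offset":[0,0,-0.31],"rotation":[0,0,0],"claw":0},{"offset":[0,0,-0.4],"rotation":[0,0,0],"claw":0},{"offset":[0,0,-0.47],"rotation":[0,0,0],"claw":0},{"offset":[0,0,-0.5],"rotation":[0,0,0],"claw":0},{"offset":[0,0,-0.5],"rotation":[0,0,0],"claw":0}])

```text
clock: 10.35
tcp_pos: [0.3977, 0.3155, 0.1457]
orientation: [-2.674, -1.647, -0.003]
contact_force: [0.4, 0.1, -4.6]
grip_width: 0.0202
gripper_force: 61.1
```

```bash
python3 - <<'E'
from h import *
f=grab_frame("wrist");np.savez("w5.npz",**f);cv2.imwrite("pics/w5.png",f["frame"][:,:,::-1])
go(.569,.3757,.14,63.2)
print("held")
rect(f,.11,.14,get_obs()["tcp_pos"][:2])
E
```

```text
yaw now 63.2 tcp [0.3973 0.3152 0.1448] off [0.875 0.84  0.033] rot [ 0. -0.  0.] deg [ 0.  -0.1  0. ] q7 -1.07 t 10.4
held
0.11 7925 [array([401.6, 323.7]), array([57.2, 79.1]), np.float64(64.7)] circ [array([396.8, 313.6]), np.float64(39.9)] z 0.1328
```

View pics/w5.png

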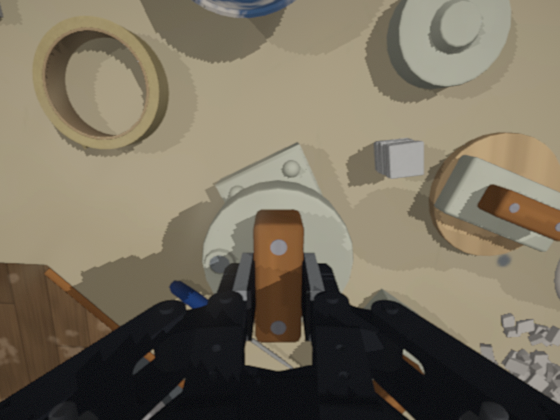

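>>> drive_tool(rows=[{"offset":[0.03,0.03,0],"rotation":[0,0,0],"claw":0},{"offset":[0.09,0.08,0],"rotation":[0,0,0],"claw":0},{"offset":[0.17,0.16,0],"rotation":[0,0,0],"claw":0},{"offset":[0.26,0.25,0],"rotation":[0,0,0],"claw":0},{"offset":[0.35,0.34,0],"rotation":[0,0,0],"claw":0},{"offset":[0.45,0.43,0],"rotation":[0,0,0],"claw":0},{"offset":[0.55,0.52,0],"rotation":[0,0,0],"claw":0},{"offset":[0.64,0.61,0],"rotation":[0,0,0],"claw":0},{"offset":[0.73,0.7,0],"rotation":[0,0,0],"claw":0},{"offset":[0.81,0.77,0],"rotation":[0,0,0],"claw":0},{"offset":[0.86,0.82,0],"rotation":[0,0,0],"claw":0},{"offset":[0.887,0.841,0],"rotation":[0,0,0],"claw":0},{"offset":[0.887,0.841,0.05],"rotation":[0,0,0],"claw":0},{"offset":[0.887,0.841,0.13],"rotation":[0,0,0],"claw":0},{"offset":[0.887,0.841,0.23],"rotation":[0,0,0],"claw":0},{"offset":[0.887,0.841,0.32],"rotation":[0,0,0],"claw":0},{"offset":[0.887,0.841,0.38],"rotation":[0,0,0],"claw":0},{"offset":[0.887,0.841,0.4],"rotation":[0,0,0],"claw":0},{"offset":[0.887,0.841,0.4],"rotation":[0,0,0],"claw":0}])

```text
clock: 11.98
tcp_pos: [0.5688, 0.3766, 0.083]
orientation: [2.675, 1.647, -0.004]
contact_force: [-0.2, 0.2, -3.6]
grip_width: 0.0201
gripper_force: 61.1
```

```bash
python3 - <<'E'
from h import *
go(.5699,.3772,.063,63.2)
f=grab_frame("wrist");np.savez("w6.npz",**f)
rect(f,.053,.078,(.569,.376));rect(f,.022,.034,(.569,.376))
E
```

```text
yaw now 63.3 tcp [0.5688 0.3766 0.083 ] off [0.007 0.005 0.133] rot [-0.001  0.001  0.   ] deg [-0.1  0.1  0.1] q7 -0.89 t 11.98
0.053 7869 [array([572.6, 384.8]), array([57.1, 79.5]), np.float64(64.3)] circ [array([567.7, 374.8]), np.float64(39.8)] z 0.07
0.022 1099 [array([583.4, 401.6]), array([19.8, 67.9]), np.float64(60.1)] circ [array([578.8, 393.6]), np.float64(34.0)] z 0.0284
```

>>> drive_tool(rows=[{"offset":[0.008,0.005,0.03],"rotation":[0,0,0],"claw":0},{"offset":[0.008,0.005,0.06],"rotation":[0,0,0],"claw":0},{"offset":[0.008,0.005,0.075],"rotation":[0,0,0],"claw":0},{"offset":[0.008,0.005,0.085],"rotation":[0,0,0],"claw":0},{"offset":[0.008,0.005,0.095],"rotation":[0,0,0],"claw":0},{"offset":[0.008,0.005,0.105],"rotation":[0,0,0],"claw":0},{"offset":[0.008,0.005,0.112],"rotation":[0,0,0],"claw":0},{"offset":[0.008,0.005,0.118],"rotation":[0,0,0],"claw":0},{"offset":[0.008,0.005,0.124],"rotation":[0,0,0],"claw":0},{"offset":[0.008,0.005,0.13],"rotation":[0,0,0],"claw":0},{"offset":[0.008,0.005,0.13],"rotation":[0,0,0],"claw":0}])

```text
clock: 12.95
tcp_pos: [0.571, 0.3777, 0.0648]
orientation: [-2.675, -1.647, 0.0]
contact_force: [-0.0, -0.6, -4.0]
grip_width: 0.0202
gripper_force: 61.1
```

>>> drive_tool(rows=[{"offset":[0,0,0.005],"rotation":[0,0,0],"claw":0},{"offset":[0,0,0.01],"rotation":[0,0,0],"claw":0},{"offset":[0,0,0.014],"rotation":[0,0,0],"claw":0},{"offset":[0,0,0.018],"rotation":[0,0,0],"claw":0},{"offset":[0,0,0.018],"rotation":[0,0,0],"claw":0}])

```text
clock: 13.37
tcp_pos: [0.5711, 0.3779, 0.0637]
orientation: [-2.675, -1.647, -0.0]
contact_force: [-5.2, -2.2, 8.0]
grip_width: 0.0206
gripper_force: 62.5
```

>>> drive_tool(rows=[{"offset":[-0.005,-0.004,0.005],"rotation":[0,0,0],"claw":0},{"offset":[-0.008,-0.006,0.006],"rotation":[0,0,0],"claw":0},{"offset":[-0.008,-0.006,0.006],"rotation":[0,0,0],"claw":0}])

```text
clock: 13.62
tcp_pos: [0.5709, 0.3779, 0.0636]
orientation: [-2.675, -1.647, -0.005]
contact_force: [-3.3, -1.1, 9.1]
grip_width: 0.0205
gripper_force: 62.7
```

>>> drive_tool(rows=[{"offset":[0,0,0],"rotation":[0,0,0],"claw":0.2},{"offset":[0,0,0],"rotation":[0,0,0],"claw":0.4},{"offset":[0,0,0],"rotation":[0,0,0],"claw":0.6},{"offset":[0,0,0],"rotation":[0,0,0],"claw":0.6},{"offset":[0,0,0],"rotation":[0,0,0],"claw":0.6},{"offset":[0,0,-0.08],"rotation":[0,0,0],"claw":0.6},{"offset":[0,0,-0.25],"rotation":[0,0,0],"claw":0.6},{"offset":[0,0,-0.45],"rotation":[0,0,0],"claw":0.6},{"offset":[0,0,-0.65],"rotation":[0,0,0],"claw":0.6},{"offset":[0,0,-0.78],"rotation":[0,0,0],"claw":0.6},{"offset":[0,0,-0.82],"rotation":[0,0,0],"claw":0.6},{"offset":[0,0,-0.82],"rotation":[0,0,0],"claw":0.6}])

```text
clock: 14.62
tcp_pos: [0.5709, 0.3777, 0.1871]
orientation: [-2.675, -1.647, -0.007]
contact_force: [-0.4, -0.0, -0.5]
grip_width: 0.0509
gripper_force: 0.0
```

```bash
python3 - <<'E'
from h import *
f=grab_frame("wrist");np.savez("w7.npz",**f);cv2.imwrite("pics/w7.png",f["frame"][:,:,::-1])
print("round");rect(f,.072,.095,(.569,.376));rect(f,.046,.066,(.569,.376));rect(f,-.01,.01,(.65,.376),.02)
print("bat");rect(f,.026,.04,(.568,.228))
print("sq low")
for n in("wrist","top"):
  g=f if n=="wrist" else grab_frame("top")
  if n=="top":np.savez("top2.npz",**g)
  try: rect(g,.024,.034,(.396,.314));rect(g,.0355,.042,(.396,.314))
  except Exception as e: print(n,e)
print("C",);rect(g,.08,.09,(.414,.139));rect(g,.054,.066,(.414,.139))
E
```

```text
round
0.072 1886 [array([570.2, 375.7]), array([59.3, 21.7]), np.float64(62.6)] circ [array([570.1, 375.8]), np.float64(30.6)] z 0.0766
0.046 4135 [array([570.7, 377.4]), array([75.7, 78.9]), np.float64(64.2)] circ [array([569.9, 375.9]), np.float64(39.9)] z 0.0508
-0.01 1239 [array([650. , 376.4]), array([38.9, 39.5]), np.float64(63.6)] circ [array([650. , 376.1]), np.float64(20.0)] z -0.0012
bat
0.026 1261 [array([547.9, 250.7]), array([50.2, 40.7]), np.float64(40.9)] circ [array([545.5, 254.1]), np.float64(28.0)] z 0.0326
sq low
0.024 1239 [array([397.6, 337.1]), array([29.9, 75.3]), np.float64(88.7)] circ [array([397.6, 344.1]), np.float64(37.9)] z 0.0286
0.0355 24 [array([421.6, 337.2]), array([4.3, 5.4]), np.float64(60.5)] circ [array([421.3, 337. ]), np.float64(3.1)] z 0.0365
0.024 337 [array([392.2, 333.7]), array([66.6, 35.2]), np.float64(0.1)] circ [array([392.2, 333.6]), np.float64(37.6)] z 0.0302
0.0355 15 [array([371.4, 338.3]), array([5.8, 5.8]), np.float64(89.6)] circ [array([371.5, 338.3]), np.float64(4.1)] z 0.0372
CTraceback (most recent call last):
  File "<stdin>", line 11, in <module>
  File "h.py", line 27, in rect
    cs,_=cv2.findContours(m,0,2);cc=max(cs,key=cv2.contourArea);k=np.zeros_like(m);cv2.drawContours(k,[cc],-1,1,-1)
                                    ~~~^^^^^^^^^^^^^^^^^^^^^^^^
ValueError: max() iterable argument is empty
```

View pics/w7.png

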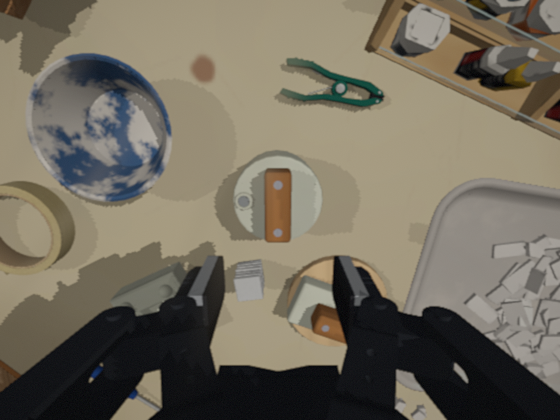

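```bash
python3 -c "
from h import *
go(.4136,.1395,.187,25.5)"
```

```text
yaw now 63.2 tcp [0.5691 0.3769 0.1837] off [-1.88  -0.213 -0.02 ] rot [-0.     0.001  0.329] deg [-0.   0.1 37.7] q7 -0.93 t 14.72
```

>>> drive_tool(rows=[{"offset":[-0.1,-0.01,0],"rotation":[0,0,0.05],"claw":0.6},{"offset":[-0.28,-0.03,0],"rotation":[0,0,0.1],"claw":0.6},{"offset":[-0.48,-0.05,0],"rotation":[0,0,0.15],"claw":0.6},{"offset":[-0.68,-0.08,0],"rotation":[0,0,0.2],"claw":0.6},{"offset":[-0.86,-0.1,0],"rotation":[0,0,0.25],"claw":0.6},{"offset":[-0.97,-0.11,0],"rotation":[0,0,0.3],"claw":0.6},{"offset":[-1,-0.11,0],"rotation":[0,0,0.329],"claw":0.6},{"offset":[-1,-0.11,0],"rotation":[0,0,0.329],"claw":0.6},{"offset":[-1,-0.11,0],"rotation":[0,0,0.329],"claw":0.6}])

```text
clock: 15.47
tcp_pos: [0.4868, 0.2506, 0.1834]
orientation: [3.062, 0.698, -0.002]
contact_force: [-0.6, 0.4, 0.9]
grip_width: 0.0512
gripper_force: 0.0
```

```bash
python3 - <<'E'
from h import *
f=grab_frame("wrist");np.savez("w8.npz",**f)
for lo,hi in((.08,.09),(.054,.066),(.024,.034)):
  try: rect(f,lo,hi,(.4136,.1395))
  except Exception as e:print(e)
go(.4136,.1395,.187,25.5)
E
```

```text
0.08 30 [array([391.7, 139.3]), array([12.1,  1.9]), np.float64(21.1)] circ [array([391.6, 139.6]), np.float64(6.1)] z 0.0833
0.054 1801 [array([404.1, 161.2]), array([75.8, 27.8]), np.float64(26.8)] circ [array([403.2, 161.8]), np.float64(39.1)] z 0.0586
0.024 254 [array([457.9, 144.8]), array([17.6, 20.3]), np.float64(31.4)] circ [array([458.3, 145.3]), np.float64(12.8)] z 0.0282
yaw now 25.7 tcp [0.4871 0.2512 0.1835] off [-0.765  0.458 -0.022] rot [0.    0.001 0.002] deg [0.  0.1 0.2] q7 -1.44 t 15.52
```

>>> drive_tool(rows=[{"offset":[-0.1,0.06,0],"rotation":[0,0,0],"claw":0.6},{"offset":[-0.25,0.15,0],"rotation":[0,0,0],"claw":0.6},{"offset":[-0.42,0.25,0],"rotation":[0,0,0],"claw":0.6},{"offset":[-0.58,0.35,0],"rotation":[0,0,0],"claw":0.6},{"offset":[-0.72,0.43,0.05],"rotation":[0,0,0],"claw":0.6},{"offset":[-0.765,0.458,0.15],"rotation":[0,0,0],"claw":0.6},{"offset":[-0.765,0.458,0.25],"rotation":[0,0,0],"claw":0.6},{"offset":[-0.765,0.458,0.3],"rotation":[0,0,0],"claw":0.6},{"offset":[-0.765,0.458,0.3],"rotation":[0,0,0],"claw":0.6},{"offset":[-0.765,0.458,0.3],"rotation":[0,0,0],"claw":0.6}])

```text
clock: 16.35
tcp_pos: [0.414, 0.1395, 0.1392]
orientation: [3.062, 0.696, -0.001]
contact_force: [-0.2, -0.2, 0.2]
grip_width: 0.0513
gripper_force: 0.0
```

```bash
python3 - <<'E'
from h import *
f=grab_frame("wrist");np.savez("w9.npz",**f)
for lo,hi in((.08,.09),(.054,.066),(.024,.034)):
  try: rect(f,lo,hi,(.4136,.1395))
  except Exception as e:print(e)
go(.4136,.1395,.067,25.5)
E
```

```text
0.08 2921 [array([413.9, 138.8]), array([60.1, 21.9]), np.float64(25.5)] circ [array([414., 139.]), np.float64(30.8)] z 0.0845
0.054 7546 [array([414. , 138.8]), array([75.5, 76.1]), np.float64(25.4)] circ [array([414. , 139.1]), np.float64(52.0)] z 0.0586
0.024 1191 [array([452. , 158.9]), array([14.4, 49.6]), np.float64(26.3)] circ [array([452.1, 158.7]), np.float64(25.6)] z 0.0286
yaw now 25.6 tcp [0.4143 0.1396 0.1396] off [-0.004 -0.001  0.484] rot [ 0.    -0.     0.001] deg [ 0.  -0.   0.1] q7 -1.34 t 16.4
```

>>> drive_tool(rows=[{"offset":[0,0.004,0.1],"rotation":[0,0,0],"claw":0.6},{"offset":[0,0.004,0.22],"rotation":[0,0,0],"claw":0.6},{"offset":[0,0.004,0.34],"rotation":[0,0,0],"claw":0.6},{"offset":[0,0.004,0.43],"rotation":[0,0,0],"claw":0.6},{"offset":[0,0.004,0.47],"rotation":[0,0,0],"claw":0.6},{"offset":[0,0.004,0.47],"rotation":[0,0,0],"claw":0.6},{"offset":[0,0.004,0.47],"rotation":[0,0,0],"claw":0.4},{"offset":[0,0.004,0.47],"rotation":[0,0,0],"claw":0.2},{"offset":[0,0.004,0.47],"rotation":[0,0,0],"claw":0.1},{"offset":[0,0.004,0.47],"rotation":[0,0,0],"claw":0},{"offset":[0,0.004,0.47],"rotation":[0,0,0],"claw":0},{"offset":[0,0.004,0.47],"rotation":[0,0,0],"claw":0},{"offset":[0,0.004,0.47],"rotation":[0,0,0],"claw":0}])

```text
clock: 17.48
tcp_pos: [0.4146, 0.1392, 0.0699]
orientation: [-3.063, -0.695, -0.003]
contact_force: [-0.7, -0.1, 4.5]
grip_width: 0.0205
gripper_force: 60.9
```

>>> drive_tool(rows=[{"offset":[0,0,-0.02],"rotation":[0,0,0],"claw":0},{"offset":[0,0,-0.06],"rotation":[0,0,0],"claw":0},{"offset":[0,0,-0.13],"rotation":[0,0,0],"claw":0},{"offset":[0,0,-0.22],"rotation":[0,0,0],"claw":0},{"offset":[0,0,-0.31],"rotation":[0,0,0],"claw":0},{"offset":[0,0,-0.4],"rotation":[0,0,0],"claw":0},{"offset":[0,0,-0.47],"rotation":[0,0,0],"claw":0},{"offset":[0,0,-0.5],"rotation":[0,0,0],"claw":0},{"offset":[0,0,-0.5],"rotation":[0,0,0],"claw":0}])

```text
clock: 18.23
tcp_pos: [0.4143, 0.1391, 0.145]
orientation: [-3.062, -0.695, -0.003]
contact_force: [-0.1, -0.1, -4.5]
grip_width: 0.0204
gripper_force: 59.8
```

```bash
python3 - <<'E'
from h import *
f=grab_frame("top");np.savez("top3.npz",**f)
w=grab_frame("wrist");np.savez("w10.npz",**w)
cv2.imwrite("pics/t3.png",np.vstack([w["frame"][:,:,::-1],f["frame"][100:280,:,::-1]]))
rect(w,.12,.14,get_obs()["tcp_pos"][:2])
for n,g in(("w4",dict(np.load("w4.npz"))),("top3",f)):
  for lo,hi in((.024,.034),(.0355,.045)):
    try: print(n);rect(g,lo,hi,(.396,.314))
    except Exception as e:print(e)
go(.396,.314,.145,-1)
E
```

```text
0.12 9727 [array([420.8, 141.8]), array([60.1, 76.2]), np.float64(25.8)] circ [array([419.9, 141.8]), np.float64(47.6)] z 0.1328
w4
0.024 368 [array([428.3, 344.1]), array([16.4, 31.9]), np.float64(42.3)] circ [array([422.9, 339.1]), np.float64(16.0)] z 0.0284
w4
max() iterable argument is empty
top3
0.024 995 [array([395.3, 314.1]), array([74.8, 76.2]), np.float64(89.6)] circ [array([392.2, 314.2]), np.float64(51.1)] z 0.0302
top3
0.0355 12 [array([374.4, 340.3]), array([5.9, 3.9]), np.float64(90.0)] circ [array([374.4, 340.3]), np.float64(3.5)] z 0.0377
yaw now 25.6 tcp [0.4135 0.1387 0.1437] off [ 0.399 -1.104 -0.008] rot [-0.     0.     0.232] deg [-0.   0.  26.6] q7 -1.34 t 18.33
```

View pics/t3.png

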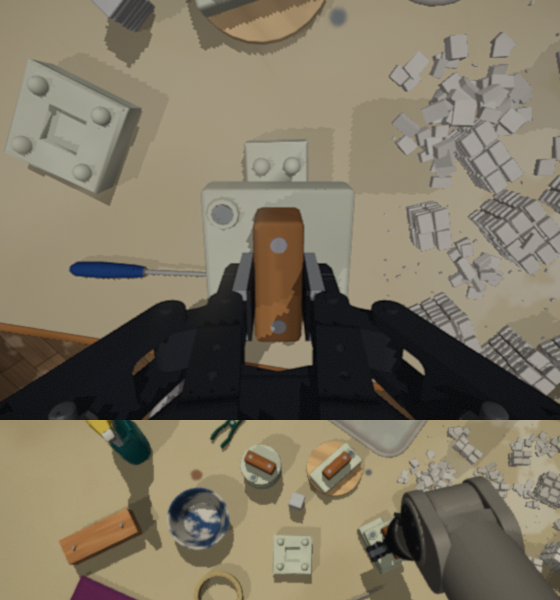

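```bash
python3 - <<'E'
from h import *
g=dict(np.load("w10.npz"));rect(g,.024,.034,(.396,.314))
P=cloud(g);m=((P[...,2]>.0335)&(P[...,2]<.045)&(np.hypot(P[...,0]-.396,P[...,1]-.314)<.06)).astype(np.uint8)
n,l,s,c=cv2.connectedComponentsWithStats(m)
k=[]
for i in range(1,n):
  if s[i,4]>15: q=P[l==i];k.append((q[:,:2].min(0)+q[:,:2].max(0))/2);print(s[i,4],k[-1],q[:,2].max())
k=np.array(k);print(k.mean(0))
# image-based, top3: dome centroids
go(.396,.3143,.145,-1)
E
```

```text
0.024 7929 [array([395.6, 313.8]), array([77.4, 76.9]), np.float64(88.6)] circ [array([396.2, 313. ]), np.float64(53.3)] z 0.0288
219 [0.42070076 0.33652699] 0.03926798163911904
205 [0.41950589 0.28857644] 0.03847759783544924
184 [0.37297137 0.33775901] 0.03829694480028992
178 [0.37170976 0.2895017 ] 0.0379315762457063
[0.39622195 0.31309104]
yaw now 25.6 tcp [0.4135 0.1387 0.1437] off [ 0.4   -1.106 -0.008] rot [-0.     0.     0.232] deg [-0.   0.  26.6] q7 -1.34 t 18.33
```

>>> drive_tool(rows=[{"offset":[0.01,-0.03,0],"rotation":[0,0,0.01],"claw":0},{"offset":[0.04,-0.1,0],"rotation":[0,0,0.03],"claw":0},{"offset":[0.07,-0.19,0],"rotation":[0,0,0.05],"claw":0},{"offset":[0.11,-0.29,0],"rotation":[0,0,0.075],"claw":0},{"offset":[0.14,-0.39,0],"rotation":[0,0,0.1],"claw":0},{"offset":[0.18,-0.49,0],"rotation":[0,0,0.125],"claw":0},{"offset":[0.22,-0.59,0],"rotation":[0,0,0.15],"claw":0},{"offset":[0.25,-0.69,0],"rotation":[0,0,0.175],"claw":0},{"offset":[0.29,-0.79,0],"rotation":[0,0,0.2],"claw":0},{"offset":[0.32,-0.89,0],"rotation":[0,0,0.22],"claw":0},{"offset":[0.35,-0.96,0],"rotation":[0,0,0.23],"claw":0},{"offset":[0.36,-1,0],"rotation":[0,0,0.235],"claw":0},{"offset":[0.36,-1,0],"rotation":[0,0,0.235],"claw":0},{"offset":[0.36,-1,0],"rotation":[0,0,0.235],"claw":0}])

```text
clock: 19.5
tcp_pos: [0.3975, 0.2965, 0.1433]
orientation: [3.14, -0.037, -0.001]
contact_force: [0.3, -0.6, -4.4]
grip_width: 0.0202
gripper_force: 59.6
```

```bash
python3 - <<'E'
from h import *
w=grab_frame("wrist");np.savez("w11.npz",**w)
rect(w,.12,.14,get_obs()["tcp_pos"][:2])
rect(w,.024,.034,(.396,.314))
go(.3962,.314,.085,-1.4)
E
```

```text
0.12 9681 [array([405.4, 295.8]), array([76.3, 59.8]), np.float64(88.8)] circ [array([404.6, 296. ]), np.float64(47.5)] z 0.1317
0.024 1788 [array([425.4, 313. ]), array([76.1, 16.4]), np.float64(88.6)] circ [array([425.2, 313. ]), np.float64(38.6)] z 0.0287
yaw now -1.4 tcp [0.3977 0.2961 0.1434] off [-0.013 -0.12   0.389] rot [ 0.001  0.    -0.   ] deg [ 0.1  0.  -0. ] q7 -2.01 t 19.55
```

>>> drive_tool(rows=[{"offset":[-0.003,-0.04,0.03],"rotation":[0,0,0],"claw":0},{"offset":[-0.008,-0.09,0.09],"rotation":[0,0,0],"claw":0},{"offset":[-0.011,-0.119,0.17],"rotation":[0,0,0],"claw":0},{"offset":[-0.011,-0.119,0.26],"rotation":[0,0,0],"claw":0},{"offset":[-0.011,-0.119,0.34],"rotation":[0,0,0],"claw":0},{"offset":[-0.011,-0.119,0.4],"rotation":[0,0,0],"claw":0},{"offset":[-0.011,-0.119,0.43],"rotation":[0,0,0],"claw":0},{"offset":[-0.011,-0.119,0.44],"rotation":[0,0,0],"claw":0},{"offset":[-0.011,-0.119,0.44],"rotation":[0,0,0],"claw":0},{"offset":[-0.011,-0.119,0.44],"rotation":[0,0,0],"claw":0}])

```text
clock: 20.38
tcp_pos: [0.397, 0.3152, 0.0782]
orientation: [-3.141, 0.039, -0.001]
contact_force: [0.7, 0.3, -3.6]
grip_width: 0.0205
gripper_force: 59.6
```

```bash
python3 - <<'E'
from h import *
w=grab_frame("wrist");np.savez("w12.npz",**w)
rect(w,.054,.078,get_obs()["tcp_pos"][:2])
rect(w,.022,.034,(.396,.314))
go(.3964,.3138,.0619,-1.4)
E
```

```text
0.054 9844 [array([404.8, 314.4]), array([76.2, 59.9]), np.float64(88.7)] circ [array([403.9, 314.6]), np.float64(47.5)] z 0.0667
0.022 1000 [array([431.9, 312.8]), array([75.8,  4. ]), np.float64(88.8)] circ [array([431.7, 312.8]), np.float64(38.0)] z 0.0276
yaw now -1.4 tcp [0.397  0.3153 0.0783] off [-0.004  0.01   0.11 ] rot [-0. -0. -0.] deg [-0. -0. -0.] q7 -1.94 t 20.43
```

>>> drive_tool(rows=[{"offset":[-0.005,0.007,0.02],"rotation":[0,0,0],"claw":0},{"offset":[-0.005,0.007,0.04],"rotation":[0,0,0],"claw":0},{"offset":[-0.005,0.007,0.05],"rotation":[0,0,0],"claw":0},{"offset":[-0.005,0.007,0.058],"rotation":[0,0,0],"claw":0},{"offset":[-0.005,0.007,0.066],"rotation":[0,0,0],"claw":0},{"offset":[-0.005,0.007,0.074],"rotation":[0,0,0],"claw":0},{"offset":[-0.005,0.007,0.082],"rotation":[0,0,0],"claw":0},{"offset":[-0.005,0.007,0.088],"rotation":[0,0,0],"claw":0},{"offset":[-0.005,0.007,0.094],"rotation":[0,0,0],"claw":0},{"offset":[-0.005,0.007,0.1],"rotation":[0,0,0],"claw":0},{"offset":[-0.005,0.007,0.1],"rotation":[0,0,0],"claw":0}])

```text
clock: 21.35
tcp_pos: [0.3958, 0.314, 0.0627]
orientation: [3.141, -0.038, -0.0]
contact_force: [0.5, 0.3, -3.9]
grip_width: 0.0202
gripper_force: 59.7
```

Past the keys without contact; last bit, then release.

>>> drive_tool(rows=[{"offset":[0,0,0.004],"rotation":[0,0,0],"claw":0},{"offset":[0,0,0.008],"rotation":[0,0,0],"claw":0},{"offset":[0,0,0.012],"rotation":[0,0,0],"claw":0},{"offset":[0,0,0.012],"rotation":[0,0,0],"claw":0}])

```text
clock: 21.68
tcp_pos: [0.3959, 0.3144, 0.0622]
orientation: [-3.14, 0.038, 0.002]
contact_force: [-5.3, -2.0, 13.2]
grip_width: 0.0204
gripper_force: 61.9
```

>>> drive_tool(rows=[{"offset":[0,0,-0.004],"rotation":[0,0,0],"claw":0.2},{"offset":[0,0,-0.004],"rotation":[0,0,0],"claw":0.4},{"offset":[0,0,-0.004],"rotation":[0,0,0],"claw":0.6},{"offset":[0,0,-0.004],"rotation":[0,0,0],"claw":0.6},{"offset":[0,0,-0.004],"rotation":[0,0,0],"claw":0.6},{"offset":[0,0,-0.08],"rotation":[0,0,0],"claw":0.6},{"offset":[0,0,-0.25],"rotation":[0,0,0],"claw":0.6},{"offset":[0,0,-0.45],"rotation":[0,0,0],"claw":0.6},{"offset":[0,0,-0.65],"rotation":[0,0,0],"claw":0.6},{"offset":[0,0,-0.78],"rotation":[0,0,0],"claw":0.6},{"offset":[0,0,-0.82],"rotation":[0,0,0],"claw":0.6},{"offset":[0,0,-0.82],"rotation":[0,0,0],"claw":0.6}])

```text
clock: 22.68
tcp_pos: [0.3966, 0.3149, 0.186]
orientation: [-3.138, 0.038, -0.003]
contact_force: [0.1, -0.9, -0.4]
grip_width: 0.0508
gripper_force: 0.0
```

```bash
python3 - <<'E'
from h import *
f=grab_frame("wrist");np.savez("w13.npz",**f)
print("sq");rect(f,.072,.095,(.396,.314));rect(f,.046,.066,(.396,.314))
t=grab_frame("top");np.savez("top4.npz",**t)
print("obl low");
for g in(f,t):
  try:rect(g,.026,.034,(.415,.139))
  except Exception as e:print(e)
go(.5677,.2286,.187,131.7)
E
```

```text
sq
0.072 1909 [array([395.9, 313.6]), array([21.9, 58.9]), np.float64(87.9)] circ [array([395.7, 313.3]), np.float64(30.7)] z 0.0766
0.046 5182 [array([395.7, 313.7]), array([76. , 75.6]), np.float64(88.4)] circ [array([396. , 313.8]), np.float64(51.8)] z 0.0508
obl low
0.026 4334 [array([413.5, 139. ]), array([100.5,  50.4]), np.float64(27.4)] circ [array([413.4, 139.5]), np.float64(55.1)] z 0.0287
0.026 826 [array([413.5, 139.3]), array([100.1,  50.7]), np.float64(26.8)] circ [array([413. , 140.6]), np.float64(53.9)] z 0.0302
yaw now -1.4 tcp [0.3953 0.314  0.1836] off [ 1.163  0.542 -0.023] rot [0.   0.   0.41] deg [ 0.   0.  46.9] q7 -2.09 t 22.78
```

>>> drive_tool(rows=[{"offset":[0.08,0.04,0],"rotation":[0,0,0.04],"claw":0.6},{"offset":[0.2,0.09,0],"rotation":[0,0,0.09],"claw":0.6},{"offset":[0.34,0.16,0],"rotation":[0,0,0.14],"claw":0.6},{"offset":[0.48,0.23,0],"rotation":[0,0,0.2],"claw":0.6},{"offset":[0.62,0.29,0],"rotation":[0,0,0.26],"claw":0.6},{"offset":[0.76,0.36,0],"rotation":[0,0,0.32],"claw":0.6},{"offset":[0.89,0.42,0],"rotation":[0,0,0.37],"claw":0.6},{"offset":[0.97,0.45,0],"rotation":[0,0,0.4],"claw":0.6},{"offset":[1,0.47,0],"rotation":[0,0,0.41],"claw":0.6},{"offset":[1,0.47,0],"rotation":[0,0,0.41],"claw":0.6},{"offset":[1,0.47,0],"rotation":[0,0,0.41],"claw":0.6}])

```text
clock: 23.7
tcp_pos: [0.5431, 0.2398, 0.1829]
orientation: [2.865, -1.284, -0.002]
contact_force: [0.7, 0.2, 0.5]
grip_width: 0.0508
gripper_force: 0.0
```

```bash
python3 - <<'E'
from h import *
f=grab_frame("wrist");np.savez("w14.npz",**f)
rect(f,.052,.07,(.5677,.2286));rect(f,.028,.038,(.5677,.2286))
go(.5677,.2286,.12,131.7)
E
```

```text
0.052 1901 [array([567.1, 228.1]), array([21.9, 59.9]), np.float64(41.7)] circ [array([567.1, 228. ]), np.float64(31.0)] z 0.0587
0.028 4094 [array([567.4, 227.8]), array([50.1, 99.2]), np.float64(41.7)] circ [array([567.8, 228. ]), np.float64(54.4)] z 0.0328
yaw now -48.2 tcp [0.5429 0.2403 0.1831] off [ 0.169 -0.072  0.421] rot [0.001 0.    0.   ] deg [0.1 0.1 0.1] q7 -2.45 t 23.75
```

>>> drive_tool(rows=[{"offset":[0.08,-0.03,0.08],"rotation":[0,0,0],"claw":0.6},{"offset":[0.15,-0.06,0.22],"rotation":[0,0,0],"claw":0.6},{"offset":[0.169,-0.069,0.4],"rotation":[0,0,0],"claw":0.6},{"offset":[0.169,-0.069,0.58],"rotation":[0,0,0],"claw":0.6},{"offset":[0.169,-0.069,0.74],"rotation":[0,0,0],"claw":0.6},{"offset":[0.169,-0.069,0.86],"rotation":[0,0,0],"claw":0.6},{"offset":[0.169,-0.069,0.92],"rotation":[0,0,0],"claw":0.6},{"offset":[0.169,-0.069,0.935],"rotation":[0,0,0],"claw":0.6},{"offset":[0.169,-0.069,0.935],"rotation":[0,0,0],"claw":0.6},{"offset":[0.169,-0.069,0.935],"rotation":[0,0,0],"claw":0.4},{"offset":[0.169,-0.069,0.935],"rotation":[0,0,0],"claw":0.2},{"offset":[0.169,-0.069,0.935],"rotation":[0,0,0],"claw":0.1},{"offset":[0.169,-0.069,0.935],"rotation":[0,0,0],"claw":0},{"offset":[0.169,-0.069,0.935],"rotation":[0,0,0],"claw":0},{"offset":[0.169,-0.069,0.935],"rotation":[0,0,0],"claw":0},{"offset":[0.169,-0.069,0.935],"rotation":[0,0,0],"claw":0}])

```text
clock: 25.08
tcp_pos: [0.5694, 0.2283, 0.0452]
orientation: [-2.864, 1.286, -0.001]
contact_force: [-2.2, -0.2, 7.8]
grip_width: 0.0202
gripper_force: 60.3
```

>>> drive_tool(rows=[{"offset":[0,0,-0.02],"rotation":[0,0,0],"claw":0},{"offset":[0,0,-0.06],"rotation":[0,0,0],"claw":0},{"offset":[0,0,-0.13],"rotation":[0,0,0],"claw":0},{"offset":[0,0,-0.22],"rotation":[0,0,0],"claw":0},{"offset":[0,0,-0.32],"rotation":[0,0,0],"claw":0},{"offset":[0,0,-0.42],"rotation":[0,0,0],"claw":0},{"offset":[0,0,-0.52],"rotation":[0,0,0],"claw":0},{"offset":[0,0,-0.6],"rotation":[0,0,0],"claw":0},{"offset":[0,0,-0.65],"rotation":[0,0,0],"claw":0},{"offset":[0,0,-0.67],"rotation":[0,0,0],"claw":0},{"offset":[0,0,-0.67],"rotation":[0,0,0],"claw":0}])

```text
clock: 26.0
tcp_pos: [0.5689, 0.2281, 0.1451]
orientation: [-2.865, 1.286, -0.001]
contact_force: [0.4, -0.5, -4.0]
grip_width: 0.0205
gripper_force: 59.1
```

```bash
python3 - <<'E'
from h import *
f=grab_frame("wrist");np.savez("w15.npz",**f)
rect(f,.12,.145,get_obs()["tcp_pos"][:2])
go(.4137,.1392,.145,26.8)
E
```

```text
0.12 7171 [array([583.6, 210.1]), array([50.2, 51.7]), np.float64(41.7)] circ [array([582.9, 210.7]), np.float64(35.2)] z 0.1326
yaw now -48.4 tcp [0.5684 0.228  0.1443] off [-0.243  1.164 -0.005] rot [-0.     0.    -0.656] deg [ -0.    0.  -75.2] q7 -2.38 t 26.05
```

>>> drive_tool(rows=[{"offset":[-0.01,0.03,0],"rotation":[0,0,-0.02],"claw":0},{"offset":[-0.02,0.09,0],"rotation":[0,0,-0.05],"claw":0},{"offset":[-0.03,0.16,0],"rotation":[0,0,-0.09],"claw":0},{"offset":[-0.05,0.24,0],"rotation":[0,0,-0.14],"claw":0},{"offset":[-0.07,0.33,0],"rotation":[0,0,-0.19],"claw":0},{"offset":[-0.09,0.42,0],"rotation":[0,0,-0.24],"claw":0},{"offset":[-0.11,0.51,0],"rotation":[0,0,-0.29],"claw":0},{"offset":[-0.13,0.6,0],"rotation":[0,0,-0.34],"claw":0},{"offset":[-0.14,0.69,0],"rotation":[0,0,-0.39],"claw":0},{"offset":[-0.16,0.78,0],"rotation":[0,0,-0.44],"claw":0},{"offset":[-0.18,0.87,0],"rotation":[0,0,-0.49],"claw":0},{"offset":[-0.2,0.94,0],"rotation":[0,0,-0.54],"claw":0},{"offset":[-0.21,0.98,0],"rotation":[0,0,-0.59],"claw":0},{"offset":[-0.21,1,0],"rotation":[0,0,-0.63],"claw":0},{"offset":[-0.21,1,0],"rotation":[0,0,-0.65],"claw":0},{"offset":[-0.21,1,0],"rotation":[0,0,-0.656],"claw":0},{"offset":[-0.21,1,0],"rotation":[0,0,-0.656],"claw":0},{"offset":[-0.21,1,0],"rotation":[0,0,-0.656],"claw":0}])

```text
clock: 27.55
tcp_pos: [0.4355, 0.1517, 0.144]
orientation: [3.056, 0.726, -0.001]
contact_force: [-0.5, 0.0, -4.5]
grip_width: 0.0207
gripper_force: 59.1
```

```bash
python3 - <<'E'
from h import *
f=grab_frame("wrist");np.savez("w16.npz",**f)
rect(f,.12,.145,get_obs()["tcp_pos"][:2])
rect(f,.024,.034,(.4137,.139))
go(.4139,.14,.083,26.6)
E
```

```text
0.12 7203 [array([456.2, 161.3]), array([50.9, 50.2]), np.float64(26.6)] circ [array([455.6, 160.8]), np.float64(34.8)] z 0.1316Traceback (most recent call last):
  File "<stdin>", line 4, in <module>
  File "h.py", line 27, in rect
    cs,_=cv2.findContours(m,0,2);cc=max(cs,key=cv2.contourArea);k=np.zeros_like(m);cv2.drawContours(k,[cc],-1,1,-1)
                                    ~~~^^^^^^^^^^^^^^^^^^^^^^^^
ValueError: max() iterable argument is empty
```

```bash
python3 - <<'E'
from h import *
for n in("w13","top4"):
  g=dict(np.load(n+".npz"));P=cloud(g);m=((P[...,2]>(.0335 if n[0]=="w" else .034))&(P[...,2]<.045)&(np.hypot(P[...,0]-.4137,P[...,1]-.139)<.055)).astype(np.uint8)
  k,l,s,c=cv2.connectedComponentsWithStats(m);K=np.array([(P[l==i][:,:2].min(0)+P[l==i][:,:2].max(0))/2*1000 for i in range(1,k) if s[i,4]>8])
  print(n,K.round(1).tolist(),K.mean(0)); 
  for a in range(len(K)):
    for b in range(a):
      d=K[a]-K[b]
      if 58<np.hypot(*d)<66.5: print(np.degrees(np.arctan2(d[1],d[0]))%180)
go(.4147,.1403,.083,26.8)
E
```

```text
w13 [[447.5, 143.4], [436.4, 164.2], [390.8, 114.5], [379.6, 135.8]] [413.57865457 139.45617304]
27.04935878472483
26.560703620490216
top4 [[446.3, 144.5], [436.5, 164.0], [389.8, 113.4], [380.1, 136.5]] [413.2019198  139.61464766]
28.874817486032185
25.977071767896632
yaw now 26.7 tcp [0.4356 0.1517 0.1441] off [-0.159  0.005  0.407] rot [ 0.     0.    -0.001] deg [ 0.   0.  -0.1] q7 -1.33 t 27.6
```

>>> drive_tool(rows=[{"offset":[-0.03,0.002,0.03],"rotation":[0,0,-0.002],"claw":0},{"offset":[-0.08,0.003,0.08],"rotation":[0,0,-0.002],"claw":0},{"offset":[-0.13,0.005,0.15],"rotation":[0,0,-0.002],"claw":0},{"offset":[-0.159,0.005,0.23],"rotation":[0,0,-0.002],"claw":0},{"offset":[-0.159,0.005,0.31],"rotation":[0,0,-0.002],"claw":0},{"offset":[-0.159,0.005,0.37],"rotation":[0,0,-0.002],"claw":0},{"offset":[-0.159,0.005,0.4],"rotation":[0,0,-0.002],"claw":0},{"offset":[-0.159,0.005,0.41],"rotation":[0,0,-0.002],"claw":0},{"offset":[-0.159,0.005,0.41],"rotation":[0,0,-0.002],"claw":0},{"offset":[-0.159,0.005,0.41],"rotation":[0,0,-0.002],"claw":0}])

```text
clock: 28.43
tcp_pos: [0.4151, 0.1405, 0.0831]
orientation: [-3.055, -0.734, -0.001]
contact_force: [0.3, -0.8, -4.3]
grip_width: 0.0205
gripper_force: 59.0
```

```bash
python3 - <<'E'
from h import *
f=grab_frame("wrist");np.savez("w17.npz",**f);cv2.imwrite("pics/w17.png",f["frame"][:,:,::-1])
rect(f,.06,.082,get_obs()["tcp_pos"][:2])
try: rect(f,.02,.036,(.4137,.139))
except Exception as e: print(e)
go(.4146,.1405,.063,26.9)
t=grab_frame("top");rect(t,.02,.034,(.4137,.139))
E
```

```text
0.06 7129 [array([435.6, 150.2]), array([51. , 50.1]), np.float64(27.4)] circ [array([434.8, 149.7]), np.float64(34.9)] z 0.0706
0.02 594 [array([456.8, 161. ]), array([ 3.7, 49.3]), np.float64(26.9)] circ [array([456.6, 160.9]), np.float64(24.7)] z 0.0276
yaw now 27.0 tcp [0.4151 0.1405 0.0832] off [-0.003 -0.001  0.135] rot [-0.    -0.     0.001] deg [-0.  -0.1  0.1] q7 -1.22 t 28.48
0.02 9 [array([435.2, 176.7]), array([4., 4.]), np.float64(87.7)] circ [array([435.2, 176.6]), np.float64(2.7)] z 0.0286
```

View pics/w17.png

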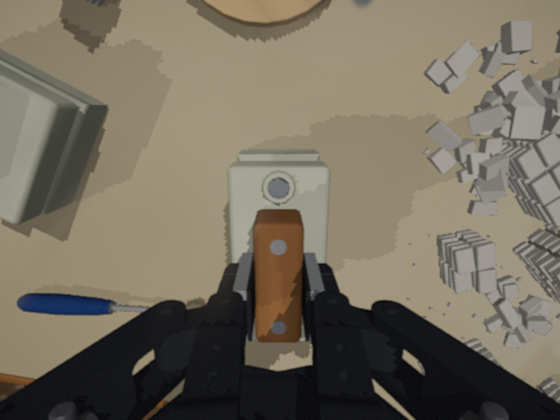

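>>> drive_tool(rows=[{"offset":[0,0,0.02],"rotation":[0,0,0.001],"claw":0},{"offset":[0,0,0.05],"rotation":[0,0,0.001],"claw":0},{"offset":[0,0,0.07],"rotation":[0,0,0.001],"claw":0},{"offset":[0,0,0.08],"rotation":[0,0,0.001],"claw":0},{"offset":[0,0,0.088],"rotation":[0,0,0.001],"claw":0},{"offset":[0,0,0.096],"rotation":[0,0,0.001],"claw":0},{"offset":[0,0,0.104],"rotation":[0,0,0.001],"claw":0},{"offset":[0,0,0.11],"rotation":[0,0,0.001],"claw":0},{"offset":[0,0,0.116],"rotation":[0,0,0.001],"claw":0},{"offset":[0,0,0.122],"rotation":[0,0,0.001],"claw":0},{"offset":[0,0,0.122],"rotation":[0,0,0.001],"claw":0}])

```text
clock: 29.45
tcp_pos: [0.4146, 0.1404, 0.0644]
orientation: [3.055, 0.731, -0.0]
contact_force: [-0.1, 0.5, -4.8]
grip_width: 0.0205
gripper_force: 59.1
```

>>> drive_tool(rows=[{"offset":[0,0,0.004],"rotation":[0,0,0],"claw":0},{"offset":[0,0,0.008],"rotation":[0,0,0],"claw":0},{"offset":[0,0,0.012],"rotation":[0,0,0],"claw":0},{"offset":[0,0,0.012],"rotation":[0,0,0],"claw":0}])

```text
clock: 29.78
tcp_pos: [0.4148, 0.1404, 0.0632]
orientation: [-3.055, -0.731, -0.0]
contact_force: [-2.1, -2.0, 5.6]
grip_width: 0.0202
gripper_force: 60.2
```

Seated at the expected height; release and withdraw.

>>> drive_tool(rows=[{"offset":[0,0,-0.002],"rotation":[0,0,0],"claw":0.2},{"offset":[0,0,-0.002],"rotation":[0,0,0],"claw":0.4},{"offset":[0,0,-0.002],"rotation":[0,0,0],"claw":0.6},{"offset":[0,0,-0.002],"rotation":[0,0,0],"claw":0.6},{"offset":[0,0,-0.002],"rotation":[0,0,0],"claw":0.6},{"offset":[0,0,-0.08],"rotation":[0,0,0],"claw":0.6},{"offset":[0,0,-0.25],"rotation":[0,0,0],"claw":0.6},{"offset":[0,0,-0.45],"rotation":[0,0,0],"claw":0.6},{"offset":[0,0,-0.65],"rotation":[0,0,0],"claw":0.6},{"offset":[0,0,-0.85],"rotation":[0,0,0],"claw":0.6},{"offset":[0,0,-0.9],"rotation":[0,0,0],"claw":0.6},{"offset":[0,0,-0.9],"rotation":[0,0,0],"claw":0.6},{"offset":[0,0,-0.9],"rotation":[0,0,0],"claw":0.6}])

```text
clock: 30.87
tcp_pos: [0.4144, 0.1407, 0.1974]
orientation: [-3.054, -0.732, -0.0]
contact_force: [-0.9, -0.9, -1.0]
grip_width: 0.0514
gripper_force: 0.0
```

```bash
python3 - <<'E'
from h import *
f=grab_frame("wrist");t=grab_frame("top");cv2.imwrite("pics/end.png",np.vstack([f["frame"][:,:,::-1],t["frame"][100:280,:,::-1]]))
rect(f,.072,.095,(.4137,.139));rect(f,.046,.066,(.4137,.139))
for c in((.569,.376),(.396,.314)):
  try: rect(t,.046,.066,c)
  except Exception as e: print(e)
E
```

```text
0.072 1752 [array([413.8, 139. ]), array([58.7, 21.7]), np.float64(27.4)] circ [array([414. , 138.5]), np.float64(30.5)] z 0.0767
0.046 3912 [array([413.5, 138.8]), array([99.5, 50. ]), np.float64(26.9)] circ [array([413.9, 138.9]), np.float64(54.1)] z 0.0507
0.046 884 [array([568.5, 375.2]), array([76.3, 78.7]), np.float64(52.7)] circ [array([569.5, 375.9]), np.float64(40.0)] z 0.0524
0.046 1190 [array([395.6, 313.9]), array([75.9, 76. ]), np.float64(88.1)] circ [array([395.4, 314.2]), np.float64(51.6)] z 0.0522
```

View pics/end.png

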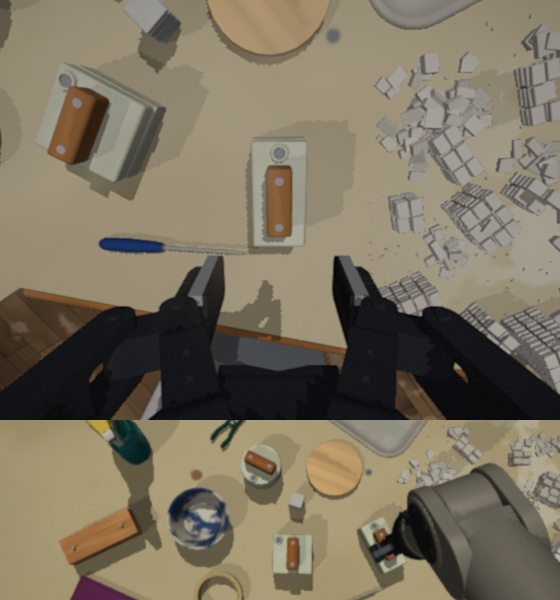

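All three upper halves measure 52 mm on top, so they are fully seated and aligned. The bat is bare and the bystanders have not moved.

```bash
python3 -c "
from bench import hand_in
print(hand_in())"
```

```text
the job is handed in; nothing more can be done
None
```

All three upper halves are back on their own lower halves, lined up and fully seated; the board is bare, the pile, bowl and file look undisturbed in the final pictures, and the job was handed in at about 31 s on the robot clock.

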